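# Fit a bayonet filter cartridge to the fume extractor

## Task

Fit the fresh filter cartridge (blue top with a grip bar) to the fume extractor: feel its two side pins down into the slots of the collar, press it gently down against the spring, and twist it a quarter turn clockwise, seen from above, until it meets the stop and springs up into its lock. Let go of it locked and upright; do not press or wrench it hard, and leave the other things on the bench where they stand.

Things in the scene. Friction and masses are not known exactly. Their poses are not given: they have to be found in the camera images.
- cartridge: Loose filter cartridge, 0.18 to 0.29 kg, 102 mm high, upright on the bench; origin at the centre of its underside, z up. Black skirt 60 mm across from z = 0 to 35 mm, foot tapered to 54 mm over the lowest 5 mm; white pleated body 72 mm across, z = 35 to 66 mm; blue cap to z = 72 mm with a grip bar on it. With its pins in the collar's slots it stands by itself and may be gripped afresh.
- grip_bar (a point): Middle of the cartridge's blue grip bar, 87 mm above the cartridge's origin; axes as the cartridge's. The bar stands on the cap from z = 71 to 102 mm above the cartridge's origin, is 50 mm long along x and 16 mm thick along y; take it from above, fingers closing along y.
- pin (a point): Outer end of the steel pin on the cartridge's +x side. A like pin is on the -x side, so half a turn makes no difference. Both are round, 9 mm in diameter, centred 12.5 mm above the cartridge's origin, and reach out to a radius of 37.5 mm, in line with the grip bar.
- extractor: Fume extractor: a fixed grey box 150 x 150 x 64 mm, origin at the centre of its underside, z up, front with red switch at its -x. A bare metal bayonet collar stands on the middle of its top, with a small orange mark at the foot of each of its two slots. Contact forces between cartridge and extractor (collar and plate too) that add up to over 70 N count as forcing it.
- collar_rim (a point): Centre of the collar's top edge, 34 mm above the box; bore 63 mm (greased), outside 74 mm. Two opposite slots 13 mm wide, open at the top, run down to a floor 10 mm above the box, then a quarter turn clockwise. They lie along the box's x axis only roughly: the collar is clamped up to 0.7 rad off, either way, which no pose tells; it will not turn in use. The pins have 0.06 rad of play each way.
- socket (a point): On the collar's axis at the box's top face, 64 mm above the bench; axes as the extractor's. Cartridge's origin above it: 26 mm with pins on the rim; 14.5 mm with pins in the slots, standing on the sprung plate; 2 mm on the rigid slot floor. It turns only below 4.5 mm. At the stop, after 1.57 rad, a notch lets it rise to 7.5 mm: locked. Let go part turned it stays at 4.5 mm, unlocked.
- plate_top (a point): Top centre of the sprung plate in the collar that the cartridge's underside presses on: 14.5 mm above the socket point when free, going down with the cartridge. It pushes up with about 5 N at first contact, 10 N at the locked height and 14 N at the bottom.
- solder_reel: Solder reel standing on its flange, 76 x 77 x 53 mm, a bystander; origin at the centre of its underside.
- flux_pot: Round tin with a red lid, 56 mm diameter, 25 mm high, a bystander; origin at the centre of its underside.
- tape_roll: Roll of black tape lying flat, 62 mm diameter, 19 mm high, a bystander; origin at the centre of its underside.
- third_hand: Weighted dome with two clip arms, 86 x 131 x 76 mm, a bystander; origin at the centre of its underside.
There are look-alikes about, which are no part of the job. Leave any turquoise look-alike of the cartridge alone.

How it is judged:
By the outcome, as a careful person would: the job done as asked, in the order asked, and still so for the second after the job is handed in, with the robot touching nothing.
It also fails if it takes over 72 s, if anything falls off the work surface, if the arm or the gripper's body presses on something with over 40 N, if the wrist force passes 120 N, or if a joint passes its speed limit or range.

## Robot

A 6-joint arm with a two-finger parallel gripper is mounted at the origin on a cart in front of the work surface, level with it; the furniture and walls round the work are solid. World frame = base frame: x ahead of the robot, y to its left, z up, the work surface at z = 0. Lengths are in m, angles in rad, forces in N, time in s.
With the tool pointing down it reaches from about 0.425 to 0.95 m from the base axis. Payload 3.5 kg.
Tool frame: the origin (TCP) lies midway between the tips of the shut fingers; the grasp point (between the pads) lies 19 mm behind it (ctrl.pinch_z is the distance from the TCP to the grasp point, in m); z points along the fingers, y is the line along which they close (so a half turn about z gives the same grasp; the last joint's range is limited). The gripper opens to 85 mm and grips with 20 to 120 N. Pads are 22 mm wide; open, the fingers measure 114 mm over their backs; the gripper's body (76 mm by 85 mm) begins 54 mm behind the grasp point. The pads swing forward as they close: fully open they stand 13 mm farther back than shut.
Start: joints at [-1.273, 0.286, 1.577, -0, 1.279, -0.15], TCP at [0.292, -0.608, 0.231] pointing down, gripper open.
Joint ranges: [-2.77, 2.77], [-0.9, 2.22], [0.21, 2.48], [-1.53, 4.67], [0.24, 2.81], [-2.84, 2.84]. Speed limits (rad/s): [2.79, 2.79, 3.14, 3.14, 3.14, 3.14].

## Interface

Orientations are given as a unit quaternion [x, y, z, w].
In Python, from plant import get_state, viewer, sign_off, ctrl gives the robot as it stands. The module is installed in compiled form; this text tells all that it offers.
- The arm moves only by the shell command python3 -m handwheel 'ROWS' [FORCE]. ROWS is JSON, a list that holds one entry, the list of rows, each a list of 5 numbers: the finger opening in m, from 0 to 0.0854, then the shift along the tool's x, y, z in m, then the turn about the tool's z in degrees. In form: [[[claw, x, y, z, spin], ...]]. A call has 1 to 12 rows; each row shifts and turns the commanded pose from where the row before left it, along the tool's axes as they then stand; what a row does not reach is not made up. A row lasts 1/12 s, in which the tool goes at most 41.7 mm and 7.16 degrees, less where a joint would pass 70% of its speed; a pose out of reach is approached as far as the arm can. A call is refused whole if a number of a shift passes 0.0417 or a number of a turn 7.16, either way. A call with a gripper value outside its range is refused whole. The fingers move at their own pace and stop on an object; FORCE is the grip in N (left out, the last holds). Time passes only in rows, so rows that do not move let the fingers close. It gives the time, the measured TCP pose, the force, the opening and the grip force at its end, in the units of the state.
- get_state(): the state, without advancing time (a new reading comes with each control period).
- viewer.read_camera(name): name is "scene" or "top"; returns the picture (400x640x3 uint8, blue, green, red); there is no depth.
- viewer.camera_params(name): a dict with "fov_y" (degrees; the focal length in pixels is half the picture's height over the tangent of half this angle, whatever the lens; pixels are square), "cx", "cy" (the principal point, pixels), "k1" (the pictures are not rectified: a ray, as slopes to the right and down, at radius r is drawn at 1 + k1 r^2 times it, then the intrinsics apply), "xyz" and "attitude" of the camera in the world. Camera axes: x right, y up, looking along -z (the intrinsics and any distortion apply to the point x, -y, -z); pixel columns grow to the right and rows downward; lengths in m; the calibration is good to about 2 mm. A picture is of the moment at which its call begins. camera_params takes no time and is no camera call.
- sign_off(): hands the job in; it is judged then, once.
Trained networks look in the newest picture that a camera, given by its name, has taken for a name from the list of things; names that differ only in an ending like _2 or _b are one class to them, and where a whole thing is asked for, a point or a joint stands for the part that bears it (a point fixed in the world has none). Each returns a list of dicts, best first, with "confidence" (0 to 1); they miss things now and then, are a little off and sometimes report something else, mostly with a low value. They report only what shows in the picture. A call takes as long as a camera call. They do not tell look-alikes from the thing itself.
- viewer.look_for(camera, name): "extent" ([left, top, width, height] as shares, 0 to 1, of the picture: columns of its width, rows of its height, round what is visible of it).
- viewer.outline_of(camera, name): "mask" (400x640 bool, what is visible of it) and "extent" ([left, top, width, height] as shares, 0 to 1, of the picture: columns of its width, rows of its height, round what is visible of it).
- viewer.pinpoint(camera, name): "xy" ([column, row] as shares, 0 to 1, of the picture: columns of its width, rows of its height: a listed point, or the origin of a listed thing).
The state is a dict: "time": time; "qpos": joint angles; "dq": joint speeds; "joint_efforts": joint torques, N m; "eef_pos": TCP position; "tcp_rot": TCP orientation; "contact_force": force on the tool from outside, world axes, zero at the start; "wrist_torque": the same for the moment, N m; "opening": opening from 0.0 (shut) to 1.0 (fully open); "finger_force": force on a finger pad.
Only numpy, scipy, OpenCV 4.12 (cv2) and the standard library are available. Lean on these libraries where they do the work, as an engineer would, in place of code of your own. Each camera call takes 0.05 s, during which the arm holds its last target. There are 200 camera calls.

## Working session

There is one attempt and no reset: what is moved stays moved. The work goes in short steps, Python scripts to look and compute and a shell command to move; the robot and the scene stay as the last step left them, time stands still between calls to the robot, and variables do not carry over. Pictures are saved under pics/ and viewed, at most 10 in all, crops included, and the job is handed in when it is done.

```bash
mkdir -p pics; cat > h.py <<'E'
import numpy as np, cv2
from scipy.spatial.transform import Rotation as R
from plant import get_state, viewer, ctrl
def cam(n):
    p=viewer.camera_params(n); f=200/np.tan(np.radians(p["fov_y"])/2)
    return p,f,np.array(p["xyz"]),R.from_quat(p["attitude"]) if len(p["attitude"])==4 else R.from_matrix(p["attitude"])
def world(n,u,v,z):
    p,f,o,r=cam(n); d=np.array([(u-p["cx"])/f,(v-p["cy"])/f]); s=d.copy()
    for _ in range(30): s=d/(1+p["k1"]*(s@s))
    w=r.apply([s[0],-s[1],-1]); return o+w*(z-o[2])/w[2]
def pix(n,P):
    p,f,o,r=cam(n); c=r.inv().apply(np.array(P)-o); s=np.array([c[0],-c[1]])/-c[2]
    s=s*(1+p["k1"]*(s@s)); return np.array([p["cx"],p["cy"]])+f*s
E
python3 - <<'E'
from h import *
for n in("scene","top"):
    im=viewer.read_camera(n); cv2.imwrite(f"pics/{n}0.png",im); print(viewer.camera_params(n))
    for t,z in(("cartridge",0),("grip_bar",.087),("pin",.0125),("collar_rim",.098),("socket",.064),("extractor",0)):
        for d in viewer.pinpoint(n,t)[:3]:
            u,v=np.array(d["xy"])*[640,400]; print(n,t,round(d["confidence"],2),round(u),round(v),world(n,u,v,z).round(4))
print(get_state(), ctrl.pinch_z)
E
```

```text
{'fov_y': 44.228609711526424, 'cx': 316.08287126027176, 'cy': 195.91906044608817, 'k1': -0.09643895326296789, 'xyz': array([-0.20308093,  0.85831702,  0.72132753]), 'attitude': array([-0.17854761,  0.46448185,  0.80078581, -0.33334584])}
scene cartridge 0.89 295 274 [0.4344 0.2524 0.    ]
scene cartridge 0.77 354 267 [0.3576 0.1358 0.    ]
scene grip_bar 0.86 292 240 [0.4464 0.2493 0.087 ]
scene grip_bar 0.84 357 235 [0.3586 0.1312 0.087 ]
scene pin 0.72 341 262 [0.3796 0.1582 0.0125]
scene pin 0.32 342 184 [ 0.6291 -0.1246  0.0125]
scene collar_rim 0.58 344 180 [ 0.5408 -0.0277  0.098 ]
scene socket 0.83 342 188 [ 0.5531 -0.0353  0.064 ]
scene socket 0.21 344 207 [0.4844 0.0331 0.064 ]
scene extractor 0.72 342 208 [ 0.5523 -0.0405  0.    ]
{'fov_y': 48.72079819373647, 'cx': 333.2465499452886, 'cy': 194.04297666200708, 'k1': -0.05073857638459865, 'xyz': array([0.46552061, 0.06100625, 1.02696714]), 'attitude': array([-0.03981409,  0.02826044,  0.71689754, -0.69546683])}
top cartridge 0.8 255 250 [0.4403 0.2624 0.    ]
top cartridge 0.72 311 285 [0.3574 0.1338 0.    ]
top grip_bar 0.71
[... 335 characters left out ...]
0.7, 'qpos': array([-1.27303199e+00,  2.86264634e-01,  1.57667615e+00, -1.50490494e-05,
        1.27860765e+00, -1.50019865e-01]), 'dq': array([-0.00017437,  0.00202565, -0.00105004, -0.00022287,  0.00011742,
        0.00067862]), 'joint_efforts': array([-1.11749094e-03, -4.05825377e+01, -2.92861515e+01, -2.01718876e-04,
        5.18956695e-04, -2.65595951e-06]), 'eef_pos': array([ 0.29226382, -0.60843976,  0.2313614 ]), 'tcp_rot': array([ 9.75040207e-01,  2.22028363e-01, -5.55420356e-06,  2.25810468e-05]), 'contact_force': array([-0.2856035 ,  0.36613178,  0.08885509]), 'wrist_torque': array([-0.03099082, -0.02408189,  0.00776585]), 'finger_force': 0.0, 'opening': 0.9988378075871853} 0.0187
```

```bash
python3 - <<'E'
from h import *
im=cv2.imread("pics/top0.png"); cv2.imwrite("pics/tc.png",cv2.resize(im[130:330,200:460],None,fx=3,fy=3,interpolation=cv2.INTER_CUBIC))
E
```

```text
(no output)
```

View pics/tc.png

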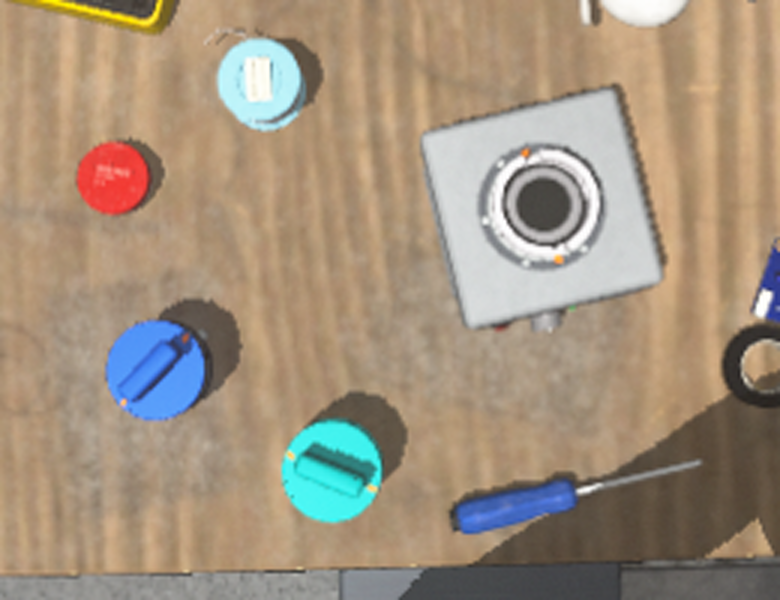

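View pics/scene0.png

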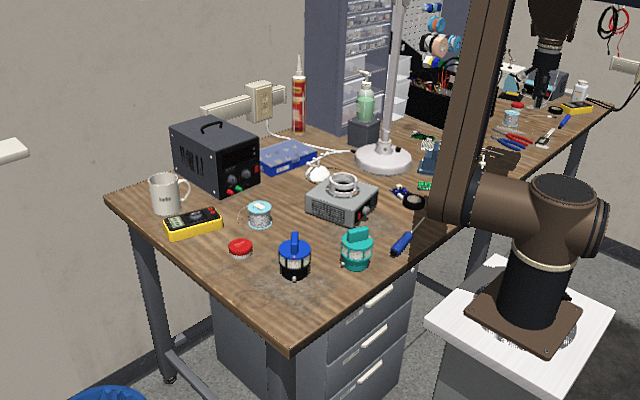

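The top crop shows the blue cartridge at crop (156,368) with its bar running lower-left to upper-right. The turquoise look-alike is at (332,470). The collar is at (545,203), with orange marks at (526,153) and (559,260). The scene view agrees: blue cap at (294,245), turquoise to its right.

```bash
python3 - <<'E'
from h import *
im=cv2.imread("pics/top0.png"); hsv=cv2.cvtColor(im,cv2.COLOR_BGR2HSV)
m=cv2.inRange(hsv,(5,110,120),(20,255,255)); m2=np.zeros_like(m); m2[170:225,355:410]=m[170:225,355:410]; m2[230:275,230:275]=m[230:275,230:275]
n,l,s,c=cv2.connectedComponentsWithStats(m2)
for i in range(1,n):
    for z in((.064,.074) if c[i][0]>300 else (.072,.102)): print(s[i][4],c[i].round(1),world("top",*c[i],z).round(4))
b=cv2.inRange(hsv,(104,120,40),(122,255,255)); b2=np.zeros_like(b); b2[225:280,225:280]=b[225:280,225:280]
n,l,s,c=cv2.connectedComponentsWithStats(b2); i=1+s[1:,4].argmax(); print("cap",s[i],c[i],world("top",*c[i],.075).round(4))
hull=cv2.findContours((l==i).astype(np.uint8),0,1)[0][0]; (e,r)=cv2.minEnclosingCircle(hull); print(e,r,world("top",*e,.072).round(4))
for n_ in("top","scene"):
  for t in("cartridge","grip_bar"):
    pass
# slot gaps / crops
cv2.imwrite("pics/c2.png",np.hstack([cv2.resize(im[225:280,225:280],(390,390),interpolation=cv2.INTER_CUBIC),cv2.resize(im[170:225,354:409],(390,390),interpolation=cv2.INTER_CUBIC)]))
d=viewer.pinpoint("top","collar_rim")[0]["xy"]; print(world("top",d[0]*640,d[1]*400,.098))
E
```

```text
5 [374.8 180.4] [ 0.586  -0.0167  0.064 ]
5 [374.8 180.4] [ 0.5848 -0.0159  0.074 ]
7 [385.7 216. ] [ 0.5072 -0.0374  0.064 ]
7 [385.7 216. ] [ 0.5068 -0.0364  0.074 ]
3 [261.3 242.3] [0.4581 0.2336 0.072 ]
3 [261.3 242.3] [0.4583 0.2282 0.102 ]
2 [241.  263.5] [0.4139 0.2784 0.072 ]
2 [241.  263.5] [0.4155 0.2716 0.102 ]
cap [236 237  32  33 827] [251.46191052 253.04474002] [0.4358 0.2548 0.075 ]
(251.29263305664062, 252.76356506347656) 16.6544189453125 [0.4363 0.2558 0.072 ]
[ 0.54713241 -0.02483379  0.098     ]
```

View pics/c2.png

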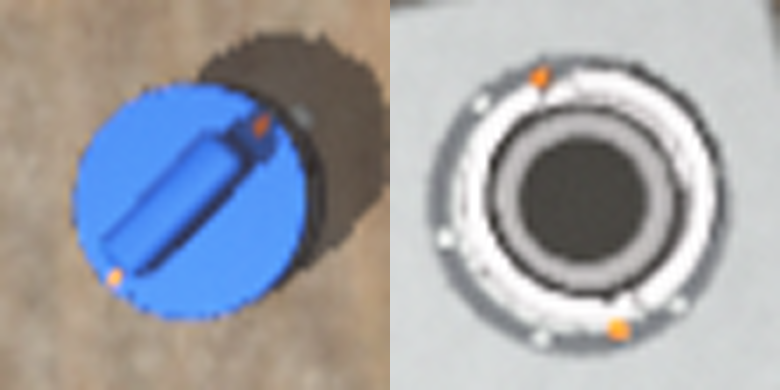

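```bash
A=1
python3 -m handwheel '[[[0.085,0.0285,-0.0194,0,0],[0.085,0.0285,-0.0194,0,0],[0.085,0.0285,-0.0194,0,0],[0.085,0.0285,-0.0194,0,0],[0.085,0.0285,-0.0194,0,0],[0.085,0.0285,-0.0194,0,0],[0.085,0.0285,-0.0194,0,0],[0.085,0.0285,-0.0194,0,0],[0.085,0.0285,-0.0194,0,0],[0.085,0.0285,-0.0194,0,0],[0.085,0.0285,-0.0194,0,0],[0.085,0.0285,-0.0194,0,0]]]'
python3 -m handwheel '[[[0.085,0.0126,-0.0263,0,0],[0.085,0.0126,-0.0263,0,0],[0.085,0.0126,-0.0263,0,0],[0.085,0.0126,-0.0263,0,0],[0.085,0.0126,-0.0263,0,0],[0.085,0.0126,-0.0263,0,0],[0.085,0.0126,-0.0263,0,0],[0.085,0.0126,-0.0263,0,0],[0.085,0.0126,-0.0263,0,0],[0.085,0.0126,-0.0263,0,0],[0.085,0.0126,-0.0263,0,0],[0.085,0.0126,-0.0263,0,0]]]'
python3 -m handwheel '[[[0.085,0.0016,-0.0279,0,0],[0.085,0.0016,-0.0279,0,0],[0.085,0.0016,-0.0279,0,0],[0.085,0.0016,-0.0279,0,0],[0.085,0.0016,-0.0279,0,0],[0.085,0.0016,-0.0279,0,0],[0.085,0,0,0,-7],[0.085,0,0,0,-7],[0.085,0,0,0,-7],[0.085,0,0,0,-7],[0.085,0,0,0,-7],[0.085,0,0,0,-7]]]'
python3 -m handwheel '[[[0.085,0,0,0,-7],[0.085,0,0,0,-7],[0.085,0,0,0,-7],[0.085,0,0,0,-7],[0.085,0,0,0,-7],[0.085,0,0,0,-7],[0.085,0,0,0,-7],[0.085,0,0,0,-7],[0.085,0,0,0,-7],[0.085,0,0,0,-4],[0.085,0,0,0,0],[0.085,0,0,0,0]]]'
```

```text
time: 1.75
eef_pos: [0.5004, -0.249, 0.2317]
tcp_rot: [0.975, 0.222, 0.0, 0.0]
contact_force: [0.6, -0.1, -0.0]
opening: 0.995
finger_force: 0.0
time: 2.75
eef_pos: [0.4993, 0.1009, 0.2317]
tcp_rot: [0.975, 0.222, 0.0, 0.0]
contact_force: [-0.4, -0.2, 0.0]
opening: 0.998
finger_force: 0.0
time: 3.75
eef_pos: [0.4356, 0.2546, 0.2315]
tcp_rot: [0.829, 0.559, 0.0, 0.0]
contact_force: [0.5, -0.5, -0.1]
opening: 0.998
finger_force: 0.0
time: 4.75
eef_pos: [0.4356, 0.2545, 0.2315]
tcp_rot: [0.386, 0.922, 0.0, 0.0]
contact_force: [-0.9, -0.1, -0.6]
opening: 0.999
finger_force: 0.0
```

```bash
python3 -m handwheel '[[[0.06,0,0,0.03,0],[0.06,0,0,0.03,0],[0.06,0,0,0.03,0],[0.06,0,0,0.03,0],[0.06,0,0,0.018,0],[0.06,0,0,0.01,0],[0.06,0,0,0.005,0],[0.06,0,0,0.002,0],[0.06,0,0,0,0],[0.06,0,0,0,0]]]' 30
python3 -m handwheel '[[[0.03,0,0,0,0],[0.025,0,0,0,0],[0.02,0,0,0,0],[0.015,0,0,0,0],[0.01,0,0,0,0],[0.008,0,0,0,0],[0.008,0,0,0,0],[0.008,0,0,0,0],[0.008,0,0,0,0]]]' 40
```

```text
time: 5.58
eef_pos: [0.4368, 0.2549, 0.0779]
tcp_rot: [0.386, 0.923, 0.001, 0.001]
contact_force: [0.2, 0.7, -0.2]
opening: 0.705
finger_force: 0.0
time: 6.33
eef_pos: [0.436, 0.2547, 0.0769]
tcp_rot: [0.385, 0.923, 0.0, 0.0]
contact_force: [-0.3, 0.8, 4.5]
opening: 0.18
finger_force: 40.5
```

```bash
python3 -m handwheel '[[[0.008,0,0,-0.005,0],[0.008,0,0,-0.015,0],[0.008,0,0,-0.025,0],[0.008,0,0,-0.03,0],[0.008,0,0,-0.03,0],[0.008,0,0,-0.025,0],[0.008,0,0,-0.01,0],[0.008,0,0,0,0]]]' 60
python3 -m handwheel '[[[0.008,-0.014,-0.006,0,0],[0.008,-0.0278,-0.0119,0,0],[0.008,-0.0278,-0.0119,0,0],[0.008,-0.0278,-0.0119,0,0],[0.008,-0.0278,-0.0119,0,0],[0.008,-0.0278,-0.0119,0,0],[0.008,-0.0278,-0.0119,0,0],[0.008,-0.0278,-0.0119,0,0],[0.008,-0.0278,-0.0119,0,0],[0.008,-0.0278,-0.0119,0,0],[0.008,-0.014,-0.006,0,0],[0.008,0,0,0,0]]]'
python3 -m handwheel '[[[0.008,0,0,0,-5],[0.008,0,0,0,-7],[0.008,0,0,0,-7],[0.008,0,0,0,-7],[0.008,0,0,0,-7],[0.008,0,0,0,-7],[0.008,0,0,0,-7],[0.008,0,0,0,-7],[0.008,0,0,0,-4],[0.008,0,0,0,-2],[0.008,0,0,0,0],[0.008,0,0,0,0]]]'
python3 - <<'E'
from h import *
a=viewer.read_camera("scene"); b=viewer.read_camera("top")
for n in("scene","top"):
    for t,z in(("cartridge",.14),("grip_bar",.227),("pin",.1525)):
        for d in viewer.pinpoint(n,t)[:3]:
            u,v=np.array(d["xy"])*[640,400]; print(n,t,round(d["confidence"],2),round(u,1),round(v,1),world(n,u,v,z).round(4))
s=get_state(); print(s["eef_pos"],s["tcp_rot"],s["contact_force"],s["qpos"])
cv2.imwrite("pics/s1.png",np.hstack([cv2.resize(a[110:230,280:400],(400,400),interpolation=2),cv2.resize(b[120:240,320:440],(400,400),interpolation=2)]))
E
```

```text
time: 7.0
eef_pos: [0.4366, 0.2549, 0.2186]
tcp_rot: [0.385, 0.923, 0.002, 0.002]
contact_force: [0.3, 0.3, -3.1]
opening: 0.176
finger_force: 60.0
time: 8.0
eef_pos: [0.546, -0.0296, 0.2134]
tcp_rot: [0.387, 0.922, -0.001, -0.002]
contact_force: [0.1, -0.2, -2.1]
opening: 0.176
finger_force: 59.9
time: 9.0
eef_pos: [0.5453, -0.0259, 0.2148]
tcp_rot: [-0.128, 0.992, 0.001, -0.001]
contact_force: [0.1, 0.2, -3.3]
opening: 0.172
finger_force: 59.9
scene cartridge 0.75 345.0 169.3 [ 0.5269 -0.0133  0.14  ]
scene grip_bar 0.64 359.9 233.0 [0.236  0.2827 0.227 ]
scene grip_bar 0.61 343.3 132.0 [ 0.5602 -0.0373  0.227 ]
scene pin 0.95 330.8 158.4 [ 0.5787 -0.0143  0.1525]
scene pin 0.93 339.1 264.0 [0.2635 0.3019 0.1525]
top cartridge 0.81 313.2 283.3 [0.3747 0.1192 0.14  ]
top cartridge 0.49 378.5 196.2 [ 0.5442 -0.0167  0.14  ]
top grip_bar 0.75 306.7 287.1 [0.3772 0.1254 0.227 ]
top grip_bar 0.67 283.2 158.7 [0.6112 0.1631 0.227 ]
top grip_bar 0.53 388.9 194.9 [ 0.5382 -0.0281  0.227 ]
top pin 0.78 298.3 276.5 [0.39   0.1473 0.1525]
[ 0.54639724 -0.02708381  0.21633699] [-1.27437421e-01  9.91846613e-01  2.36485034e-05  1.87322250e-05] [-0.0280508   0.01887565 -2.24233971] [-2.35053878e-01  1.74699675e-02  1.90697566e+00  6.13093962e-05
  1.21712879e+00 -2.06144125e+00]
```

View pics/s1.png

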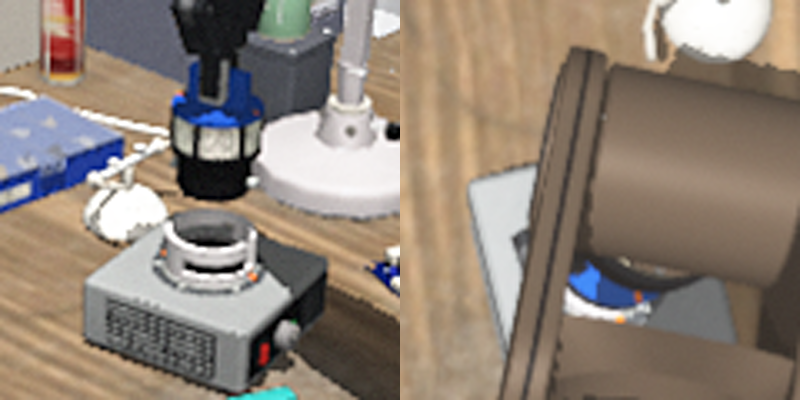

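The scene crop (left) shows the cartridge hanging upright above the collar. Its right pin is at crop (253,182), and the slot marks are at (165,255) and (252,277). In the top view the arm hides most of it. I'll check the alignment in the scene picture.

```bash
python3 - <<'E'
from h import *
a=viewer.read_camera("scene"); hsv=cv2.cvtColor(a,cv2.COLOR_BGR2HSV)
m=cv2.inRange(hsv,(5,110,120),(20,255,255)); k=np.zeros_like(m); k[125:205,320:365]=m[125:205,320:365]
n,l,s,c=cv2.connectedComponentsWithStats(k)
for i in range(1,n): print(s[i][4],c[i].round(1),world("scene",*c[i],.066).round(4),world("scene",*c[i],.2114).round(4))
st=get_state(); p=st["eef_pos"]; q=R.from_quat(st["tcp_rot"]).as_matrix()[:,0]; print(p,np.degrees(np.arctan2(q[1],q[0])))
for sg in(1,-1):
    print("pin",sg,pix("scene",[p[0]+sg*q[0]*.0375,p[1]+sg*q[1]*.0375,p[2]-.0769+.0125]),"capmark",pix("scene",[p[0]+sg*q[0]*.0315,p[1]+sg*q[1]*.0315,p[2]-.0769+.072]))
C=np.array([.5468,-.026])
th=np.linspace(0,2*np.pi,90)
def outl(c,r,z): return np.array([pix("scene",[c[0]+r*np.cos(t),c[1]+r*np.sin(t),z]) for t in th])
b=cv2.resize(a[125:205,300:390],None,fx=8,fy=8,interpolation=cv2.INTER_CUBIC)
for c,r,z,col in((C,.037,.098,(0,0,255)),(C,.0315,.098,(0,255,255)),(p[:2],.036,p[2]-.0769+.035,(0,255,0)),(p[:2],.030,p[2]-.0769+.005,(255,0,255))):
    o=((outl(c,r,z)-[300,125])*8+4).astype(np.int32); cv2.polylines(b,[o],True,col,1)
cv2.imwrite("pics/s2.png",b[:600])
E
```

```text
2 [333.5 136. ] [ 0.8081 -0.2789  0.066 ] [ 0.5837 -0.0266  0.2114]
1 [325. 147.] [ 0.7667 -0.194   0.066 ] [0.5516 0.0394 0.2114]
1 [327. 147.] [ 0.7624 -0.1987  0.066 ] [0.5482 0.0358 0.2114]
4 [328.5 185.5] [ 0.5865 -0.0182  0.066 ] [0.4113 0.1763 0.2114]
5 [355.2 192.4] [ 0.5113 -0.0428  0.066 ] [0.3528 0.1571 0.2114]
[ 0.54642304 -0.02713266  0.21635509] -165.35595277064692
pin 1 [356.09974202 164.58176205] capmark [355.45696751 142.9937156 ]
pin -1 [330.58036139 157.7219766 ] capmark [333.49973675 137.53343373]
```

View pics/s2.png

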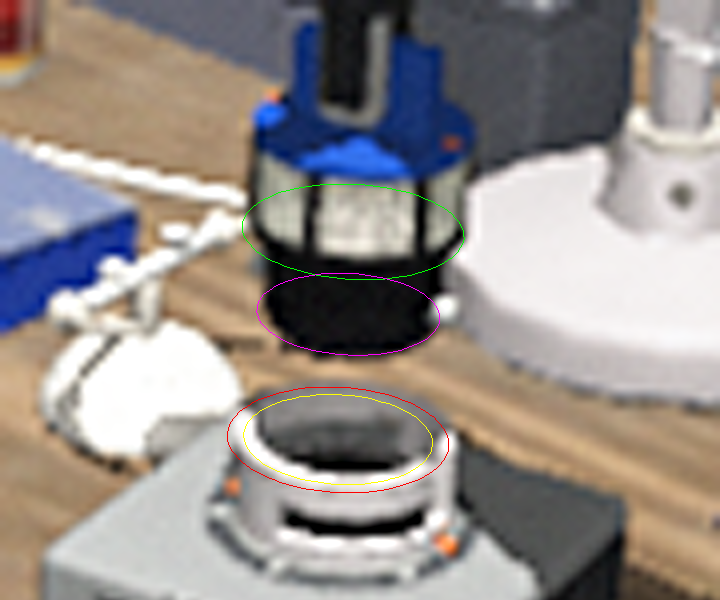

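The overlay shows the cartridge about 1 mm right of where the grip predicts, and the collar rim on its prediction. I'll correct for that, turn 1° and go down to the mouth.

```bash
python3 -m handwheel '[[[0.008,-0.0016,0.0012,0,-1],[0.008,0,0,0.015,0],[0.008,0,0,0.015,0],[0.008,0,0,0.008,0],[0.008,0,0,0.002,0],[0.008,0,0,0,0],[0.008,0,0,0,0]]]'
python3 -m handwheel '[[[0.008,0,0,0.002,0],[0.008,0,0,0.002,0],[0.008,0,0,0.001,0],[0.008,0,0,0,0],[0.008,0,0,0,0]]]'
```

```text
time: 10.03
eef_pos: [0.5481, -0.0256, 0.1769]
tcp_rot: [-0.136, 0.991, -0.0, 0.0]
contact_force: [-0.4, -0.5, -1.8]
opening: 0.175
finger_force: 59.9
time: 10.45
eef_pos: [0.5477, -0.0257, 0.1715]
tcp_rot: [-0.136, 0.991, -0.0, 0.0]
contact_force: [-0.3, -0.6, -1.8]
opening: 0.175
finger_force: 60.0
```

```bash
python3 -m handwheel '[[[0.008,0,0,0.001,0],[0.008,0,0,0.001,0],[0.008,0,0,0.001,0],[0.008,0,0,0.001,0],[0.008,0,0,0,0]]]'
python3 -m handwheel '[[[0.008,0,0,0.001,0],[0.008,0,0,0.001,0],[0.008,0,0,0,0],[0.008,0,0,0,0]]]'
```

```text
time: 10.87
eef_pos: [0.5475, -0.0263, 0.1669]
tcp_rot: [-0.136, 0.991, -0.001, -0.0]
contact_force: [-1.1, -4.0, -1.8]
opening: 0.175
finger_force: 60.0
time: 11.2
eef_pos: [0.5476, -0.0262, 0.1649]
tcp_rot: [-0.136, 0.991, -0.001, -0.0]
contact_force: [-0.3, -4.9, -2.3]
opening: 0.17
finger_force: 59.9
```

```bash
python3 -m handwheel '[[[0.008,0.0002,-0.0006,0.001,0],[0.008,0,0,0.001,0],[0.008,0,0,0.001,0],[0.008,0,0,0.001,0],[0.008,0,0,0,0],[0.008,0,0,0,0]]]'
python3 -c "
from h import *;s=get_state();print(s['wrist_torque'],s['contact_force'],s['eef_pos'])"
```

```text
time: 11.7
eef_pos: [0.5478, -0.0265, 0.161]
tcp_rot: [-0.136, 0.991, -0.0, 0.0]
contact_force: [-0.5, -5.5, -1.2]
opening: 0.175
finger_force: 59.9
[-1.19569468  0.00976753 -0.11453912] [-0.46670439 -5.54137063 -1.17198152] [ 0.54775699 -0.02648423  0.16103391]
```

```bash
python3 -m handwheel '[[[0.008,0.0002,-0.001,0,0.7],[0.008,0,0,0.001,0],[0.008,0,0,0.001,0],[0.008,0,0,0.001,0],[0.008,0,0,0,0],[0.008,0,0,0,0]]]'
python3 -c "
from h import *;s=get_state();print(s['wrist_torque'],s['contact_force'],s['eef_pos'])"
```

```text
time: 12.2
eef_pos: [0.5476, -0.0268, 0.158]
tcp_rot: [-0.13, 0.991, 0.0, -0.0]
contact_force: [0.3, -2.2, -2.9]
opening: 0.173
finger_force: 60.0
[-0.46891764  0.01184938 -0.02249204] [ 0.30716052 -2.22402713 -2.94488575] [ 0.54757781 -0.0268076   0.15795819]
```

```bash
python3 -m handwheel '[[[0.008,0.0001,-0.0005,0.001,0],[0.008,0,0,0.0015,0],[0.008,0,0,0.0015,0],[0.008,0,0,0.0015,0],[0.008,0,0,0.0015,0],[0.008,0,0,0,0],[0.008,0,0,0,0]]]' 80
python3 -m handwheel '[[[0.008,0,0,0.0015,0],[0.008,0,0,0.0015,0],[0.008,0,0,0.0015,0],[0.008,0,0,0.001,0],[0.008,0,0,0,0],[0.008,0,0,0,0]]]'
python3 -c "
from h import *;s=get_state();print(s['wrist_torque'],s['contact_force'],s['eef_pos'])"
```

```text
time: 12.78
eef_pos: [0.5485, -0.0278, 0.1524]
tcp_rot: [-0.13, 0.991, -0.0, 0.001]
contact_force: [-0.0, -0.6, 4.1]
opening: 0.172
finger_force: 82.6
time: 13.28
eef_pos: [0.5486, -0.0279, 0.1475]
tcp_rot: [-0.13, 0.991, -0.0, 0.001]
contact_force: [-1.4, 0.2, 7.3]
opening: 0.169
finger_force: 83.1
[-0.08859564  0.27271845  0.01069455] [-1.40896755  0.15201738  7.33267795] [ 0.54863889 -0.02785995  0.14749176]
```

```bash
python3 -m handwheel '[[[0.008,0,0,0.001,0],[0.008,0,0,0.001,0],[0.008,0,0,0.001,0],[0.008,0,0,0.0007,0],[0.008,0,0,0,0],[0.008,0,0,0,0]]]'
```

```text
time: 13.78
eef_pos: [0.5487, -0.0279, 0.1443]
tcp_rot: [-0.13, 0.991, -0.0, 0.001]
contact_force: [-2.2, -0.1, 9.5]
opening: 0.173
finger_force: 83.4
```

```bash
python3 -m handwheel '[[[0.008,0,0,0.0005,0],[0.008,0,0,0,3],[0.008,0,0,0,3],[0.008,0,0,0,3],[0.008,0,0,0,3],[0.008,0,0,0,0]]]'
python3 -c "
from h import *;s=get_state();print(s['wrist_torque'],s['contact_force'],s['eef_pos'])"
```

```text
time: 14.28
eef_pos: [0.5487, -0.0279, 0.144]
tcp_rot: [-0.025, 1.0, -0.0, 0.001]
contact_force: [-2.7, 0.1, 10.1]
opening: 0.169
finger_force: 83.5
[-0.06141308  0.54143461 -0.03428736] [-2.70883188  0.14326289 10.13891049] [ 0.54866436 -0.02790995  0.14398333]
```

```bash
python3 -m handwheel '[[[0.008,0,0,0,5],[0.008,0,0,0,5],[0.008,0,0,0,5],[0.008,0,0,0,5],[0.008,0,0,0,5],[0.008,0,0,0,5],[0.008,0,0,0,0]]]'
python3 -c "
from h import *;s=get_state();print(s['wrist_torque'],s['contact_force'],s['eef_pos'])"
python3 -m handwheel '[[[0.008,0,0,0,5],[0.008,0,0,0,5],[0.008,0,0,0,5],[0.008,0,0,0,5],[0.008,0,0,0,5],[0.008,0,0,0,5],[0.008,0,0,0,5],[0.008,0,0,0,3],[0.008,0,0,0,0]]]'
python3 -c "
from h import *;s=get_state();print(s['wrist_torque'],s['contact_force'],s['eef_pos'])"
```

```text
time: 14.87
eef_pos: [0.5486, -0.0279, 0.1439]
tcp_rot: [0.235, 0.972, -0.0, 0.001]
contact_force: [-2.1, -0.2, 10.5]
opening: 0.168
finger_force: 83.5
[-0.13170067  0.58512087  0.00770086] [-2.07909036 -0.15878102 10.48089271] [ 0.5486008  -0.02790422  0.14394974]
time: 15.62
eef_pos: [0.5486, -0.0278, 0.1439]
tcp_rot: [0.538, 0.843, 0.0, 0.001]
contact_force: [-2.8, 0.7, 10.4]
opening: 0.169
finger_force: 83.5
[ 2.29263278e-04  5.93706787e-01 -8.54384983e-02] [-2.79793586  0.6569852  10.36706308] [ 0.54860231 -0.02781432  0.14394573]
```

Turned 80°; now gently to the stop.

```bash
python3 -m handwheel '[[[0.008,0,0,0,2],[0.008,0,0,0,2],[0.008,0,0,0,2],[0.008,0,0,0,2],[0.008,0,0,0,0]]]'
python3 -c "
from h import *;s=get_state();print(s['wrist_torque'],s['contact_force'],s['eef_pos'])"
python3 -m handwheel '[[[0.008,0,0,0,1],[0.008,0,0,0,1],[0.008,0,0,0,0]]]'
python3 -c "
from h import *;s=get_state();print(s['wrist_torque'],s['contact_force'],s['eef_pos'])"
```

```text
time: 16.03
eef_pos: [0.5486, -0.0278, 0.1439]
tcp_rot: [0.596, 0.803, 0.0, 0.001]
contact_force: [-2.5, 0.1, 10.2]
opening: 0.17
finger_force: 83.5
[-0.01325505  0.61944039 -0.06532083] [-2.47957332  0.11633311 10.1920477 ] [ 0.54860495 -0.02779213  0.1439199 ]
time: 16.28
eef_pos: [0.5486, -0.0278, 0.1439]
tcp_rot: [0.609, 0.793, 0.0, 0.001]
contact_force: [-3.1, 0.2, 10.7]
opening: 0.171
finger_force: 83.5
[ 0.04053825  0.61688895 -0.01903737] [-3.08144204  0.24788525 10.71059842] [ 0.54862257 -0.02777661  0.14394937]
```

```bash
python3 -m handwheel '[[[0.008,0,0,0,1],[0.008,0,0,0,1],[0.008,0,0,0,0]]]'
python3 -c "
from h import *;s=get_state();print(s['wrist_torque'],s['contact_force'],s['eef_pos'])"
python3 -m handwheel '[[[0.008,0,0,0,1],[0.008,0,0,0,1],[0.008,0,0,0,0]]]'
python3 -c "
from h import *;s=get_state();print(s['wrist_torque'],s['contact_force'],s['eef_pos'])"
```

```text
time: 16.53
eef_pos: [0.5481, -0.0279, 0.1439]
tcp_rot: [0.623, 0.783, -0.0, 0.0]
contact_force: [-3.5, 0.2, 11.8]
opening: 0.171
finger_force: 83.6
[-0.07163742  0.85405804  0.20362575] [-3.50668807  0.23148545 11.79365956] [ 0.54809922 -0.02787012  0.14385393]
time: 16.78
eef_pos: [0.5476, -0.0279, 0.1438]
tcp_rot: [0.635, 0.772, -0.001, -0.0]
contact_force: [-4.7, -0.4, 11.5]
opening: 0.171
finger_force: 83.9
[-0.01187937  1.06430686  0.59516376] [-4.73462702 -0.41069974 11.46822325] [ 0.54764669 -0.02793401  0.14381928]
```

The stop is felt (0.6 N m). Now let it rise into the notch.

```bash
python3 -m handwheel '[[[0.008,0,0,-0.001,-0.5],[0.008,0,0,-0.001,0],[0.008,0,0,-0.001,0],[0.008,0,0,-0.001,0],[0.008,0,0,-0.001,0],[0.008,0,0,0,0],[0.008,0,0,0,0]]]'
python3 -c "
from h import *;s=get_state();print(s['wrist_torque'],s['contact_force'],s['eef_pos'])"
```

```text
time: 17.37
eef_pos: [0.5475, -0.0279, 0.1476]
tcp_rot: [0.632, 0.775, -0.001, -0.0]
contact_force: [-2.8, -1.0, 7.9]
opening: 0.17
finger_force: 82.9
[-0.09188409  0.6812342   0.38023501] [-2.83477439 -1.00100889  7.86930347] [ 0.54748804 -0.02788884  0.14759311]
```

```bash
python3 -m handwheel '[[[0.008,0,0,-0.0007,-0.5],[0.008,0,0,-0.0007,-0.5],[0.008,0,0,-0.0004,0],[0.008,0,0,0,0],[0.008,0,0,0,0]]]'
python3 -c "
from h import *;s=get_state();print(s['wrist_torque'],s['contact_force'],s['eef_pos'])"
```

```text
time: 17.78
eef_pos: [0.5475, -0.0278, 0.1486]
tcp_rot: [0.626, 0.78, -0.0, -0.0]
contact_force: [-3.0, -0.2, 5.1]
opening: 0.169
finger_force: 82.7
[-0.30965816  0.57664765  0.0938482 ] [-3.03492379 -0.23395677  5.11624977] [ 0.54748275 -0.02783822  0.14858692]
```

```bash
python3 -m handwheel '[[[0.02,0,0,0,0],[0.03,0,0,0,0],[0.04,0,0,0,0],[0.05,0,0,0,0],[0.055,0,0,0,0],[0.055,0,0,0,0],[0.055,0,0,-0.005,0],[0.055,0,0,-0.02,0],[0.055,0,0,-0.03,0],[0.055,0,0,-0.03,0],[0.055,0,0,-0.03,0],[0.055,0,0,-0.02,0]]]'
python3 -m handwheel '[[[0.055,0.02,0.03,0,0],[0.055,0.02,0.03,0,0],[0.055,0.02,0.03,0,0],[0.055,0.02,0.03,0,0],[0.055,0.02,0.03,0,0],[0.055,0.02,0.03,0,0],[0.055,0.02,0.03,0,0],[0.055,0,0,0,0]]]'
python3 - <<'E'
from h import *
a=viewer.read_camera("scene"); b=viewer.read_camera("top")
cv2.imwrite("pics/f.png",np.hstack([cv2.resize(a[110:230,280:400],(400,400),interpolation=2),cv2.resize(b[120:240,320:440],(400,400),interpolation=2)]))
for z in(.0685,.0715):
  c=[.5466,-.0275,z]; print(z,[pix("scene",[c[0],c[1],z+h]).round(1).tolist() for h in(.072,.102)])
E
```

```text
time: 18.78
eef_pos: [0.5486, -0.0278, 0.2876]
tcp_rot: [0.626, 0.78, 0.001, 0.002]
contact_force: [-0.4, 0.8, 0.8]
opening: 0.646
finger_force: 0.0
time: 19.45
eef_pos: [0.7249, 0.1589, 0.2808]
tcp_rot: [0.625, 0.781, 0.0, -0.001]
contact_force: [-1.0, 0.1, -0.3]
opening: 0.642
finger_force: 0.0
0.0685 [[343.0, 165.0], [343.6, 154.6]]
0.0715 [[343.1, 163.9], [343.7, 153.6]]
```

View pics/f.png

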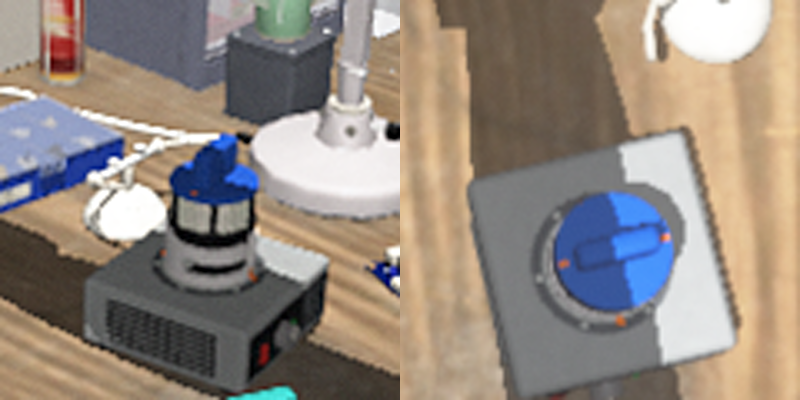

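The last picture shows the cartridge standing upright in the collar, gripper clear. Its bar lies at crop (622,248) in the top view, square to the slot marks. The rise to about 7.5 mm was felt before release.

```bash
python3 -c "
from plant import sign_off; print(sign_off())"
```

```text
the job is handed in; nothing more can be done
None
```

I fitted the blue cartridge, twisted it clockwise to the stop and felt it rise into its lock. I then let go of it upright and handed the job in at about 19.5 s, with no wrist-force reading above about 13 N and no other object touched on purpose.

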